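Torque the termination's coupling nut on a test splitter

ROBOT

A 6-joint arm with a two-finger parallel gripper is mounted at the origin on the work surface. World frame = base frame: x ahead of the robot, y to its left, z up, the work surface at z = 0. Lengths are in m, angles in rad, forces in N, time in s.
With the tool pointing down it reaches from about 0.35 to 0.975 m from the base axis. Payload 4.9 kg.
Tool frame: the origin (TCP) lies on the mounting face of the last link; the fingertips stand 173 mm ahead of it and the grasp point (between the pads) lies ctrl.pinch_z ahead of it (ctrl.pinch_z is the distance from the TCP to the grasp point, in m); z points along the fingers, y is the line along which they close (so a half turn about z gives the same grasp; the last joint's range is limited). The gripper opens to 85 mm and grips with 20 to 120 N. Pads are 22 mm wide; open, the fingers measure 114 mm over their backs; the gripper's body (76 mm by 85 mm) begins 54 mm behind the grasp point. The pads swing forward as they close: fully open they stand 13 mm farther back than shut.
Start: joints at [-1.323, 0.053, 1.613, -0, 1.476, -0.119], TCP at [0.224, -0.583, 0.405] pointing down, gripper open.
Joint ranges: [-3.01, 3.01], [-1.01, 2.22], [0.06, 2.58], [-1.02, 4.17], [0.09, 2.62], [-3.14, 3.14]. Speed limits (rad/s): [2.57, 2.57, 3.14, 3.14, 3.14, 3.14].

INTERFACE

Orientations are given as a rotation vector (axis times angle).
In Python, from station import telemetry, eyes, ctrl gives the robot as it stands.
- The arm moves only by the tool apply_moves, never from a script. Its argument "plan" is a list of rows, each a list of 5 numbers: the finger opening in m, from 0 to 0.0854, then the shift along the tool's x, y, z in m, then the turn about the tool's z in rad. In form: [[jaw, x, y, z, roll], ...]. A call has 1 to 12 rows; each row is the pose to reach, as a shift and turn from the pose commanded when the call began, along the tool's axes at that moment; what a row does not reach only later rows make up. A row lasts 1/12 s, in which the tool goes at most 41.7 mm and 7.16 degrees, less where a joint would pass 70% of its speed; a pose out of reach is approached as far as the arm can. A call with a gripper value outside its range is refused whole. The fingers move at their own pace and stop on an object; "newtons" is the grip in N (left out, the last holds). Time passes only in rows, so rows that repeat a pose let the fingers close. It gives the time, the measured TCP pose, the force, the opening and the grip force at its end, in the units of the state.
- telemetry.get_obs(): the state, without advancing time (a new reading comes with each control period).
- eyes.get_image(name): name is "side" or "top"; returns a dict with "img" (384x512x3 uint8, blue, green, red), "range_z" (384x512 float32, m along the optical axis (not along the pixel's ray), 0 where there is no reading), "K" (3x3 intrinsics, pixels), "dist_coeffs" ([k1, k2, p1, p2, k3] as OpenCV has them; the pictures are not rectified), "pose" (4x4, takes a point from camera to world coordinates). Camera axes: x right, y down, z forward; pixel columns grow to the right and rows downward; lengths in m; the calibration is good to about 2 mm. A picture is of the moment at which its call begins.
- ctrl.finish_job(): hands the job in; it is judged then, once.
Trained networks look in a picture, given as the dict that the camera call returned (one of the last four; its "shot" number tells which), for a name from the list of things; names that differ only in an ending like _2 or _b are one class to them, and where a whole thing is asked for, a point or a joint stands for the part that bears it (a point fixed in the world has none). Each returns a list of dicts, best first, with "confidence" (0 to 1); they miss things now and then, are a little off and sometimes report something else, mostly with a low value. They report only what shows in the picture. A call takes as long as a camera call. They do not tell look-alikes from the thing itself.
- eyes.search_frame(thing, picture): "box" ([left, top, right, bottom] in pixels, round what is visible of it).
- eyes.outline_of(thing, picture): "region" (384x512 bool, what is visible of it) and "box" ([left, top, right, bottom] in pixels, round what is visible of it).
- eyes.tip_of(thing, picture): "point" ([column, row] in pixels: a listed point, or the origin of a listed thing).
The state is a dict: "t": time; "q": joint angles; "dq": joint speeds; "effort": joint torques, N m; "tool_pos": TCP position; "tool_rot": TCP orientation; "contact_force": force on the tool from outside, world axes, zero at the start; "wrist_torque": the same for the moment, N m; "opening": finger opening in m; "grip_force": force on a finger pad.
Only numpy, scipy, OpenCV 4.12 (cv2) and the standard library are available. Lean on these libraries where they do the work, as an engineer would, in place of code of your own. Each camera call takes 0.05 s, during which the arm holds its last target. There are 200 camera calls.

TASK

The termination standing on the splitter box is only finger-tight. Take the larger break-over torque wrench from the blue mat, fit its jaw, without leaning on the box, on the termination's coupling nut and turn it clockwise (seen from above) until the handle breaks over with a click; stop at once, without driving the handle on to the end of its break. Then draw the wrench off without slackening the nut again and lay it flat back on the mat, leaving everything else where it is.

Things in the scene. Friction and masses are not known exactly. Their poses are not given: they have to be found in the camera images.
- splitter: Die-cast aluminium box 120 x 160 x 50 mm (its x, y, z), grey lid, screwed to the bench; origin at the centre of its underside, z up. Three coaxial ports on its flat top: the termination at x = -20 mm, y = 0, and two round black caps (21 mm across, 21 mm high) at x = +32 mm, y = +-45 mm.
- nut: Brass coupling nut of the termination: round, 28 mm across, with four spanner flats, 22 mm across flats (each 17 mm long), 14 mm high. Origin on its axis at its underside, 58 mm above the bench (8 mm above the box), z up; the flats are square to its x and y axes. Turns with a drag of 0.25 N m, comes fully home, solid, 0.4 to 1.0 rad clockwise of its start; where cannot be seen, only felt.
- termination (a point): Top of the termination that stands on the splitter: a plain round steel body 17 mm across (narrower than the nut), rising from the nut to this point on its axis, 102 mm above the bench. Below the nut are a 16 mm collar and a square jack flange, 25 mm wide, 3 mm high. Axes as splitter.
- wrench: Head of the larger torque wrench (jaw centre to handle end 205 mm, 0.25 kg in all), lying flat. Open jaw 23.2 mm wide with flared tips, 10 mm thick, 40 mm wide outside. Origin at the jaw's centre (over the nut when fully on), on the underside; x out of the mouth, z up, handle towards -x. The jaw's bottom is 12.8 mm behind the origin, the tips 16 mm ahead. Slack on the nut: 0.08 rad either way.
- jaw (a point): Centre of the wrench's jaw, at half its thickness (5 mm above the underside); axes as wrench.
- grip (a point): Point on the handle's centreline where to hold it, 130 mm behind the jaw's centre, 8 mm above the underside; x along the handle towards the jaw. The handle is a straight bar 18 mm wide and 16 mm high, from 56 to 205 mm behind the jaw's centre.
- wrench_handle (a joint): Break of the handle, rad: vertical hinge 45 mm behind the jaw's centre. 0 is straight, held by a spring detent; grows as the handle runs ahead of the head clockwise (from above). Lets go at 0.6 N m about the hinge (7 N across the handle at grip), then the resistance falls: 0.42 at 0.05 rad, 0.24 at 0.10. Hard stop at 0.14. Springs back when relieved.
- mat: Blue silicone work mat, 360 x 310 x 4 mm (its x, y, z), fixed; origin at the centre of its underside, top 4 mm above the bench.
- small_wrench: Smaller torque wrench, 150 mm handle end to jaw centre, 14 mm wide handle, for 8 mm nuts; lies on the mat, not for this job. Origin at its jaw's centre on the underside, x out of its mouth, z up.
- circuit_board: Green circuit board 75 x 45 x 10 mm lying on the mat; origin at the centre of its underside.
- multimeter: Yellow hand multimeter 160 x 76 x 40 mm lying on the bench; origin at the centre of its underside.
- solvent_bottle: White bottle, 52 mm across, 135 mm high; origin at the centre of its underside.
- adapter_a: Round steel barrel adapter standing on end, 19 mm across, 34 mm high; origin at the centre of its underside.
- adapter_b: A second barrel adapter like the first.
- parts_box: Blue plastic box 124 x 79 x 56 mm on the bench; origin at the centre of its underside.
- marker: Marker pen 135 mm long, 17 mm thick, lying on the bench; origin under its middle, x along it.
Not all that is in view belongs to the job. Leave any green or yellow look-alike of the wrench alone.

How it is judged:
On the way, in this order (a step that is already met when the one before it is completed fails the run):
1. the wrench's jaw is on the coupling nut (horizontal distance between jaw and nut below 0.004 m and z of jaw in the frame of nut between 0.001 and 0.014 m and angle between wrench's own z axis and vertical below 0.2 rad), for 0.1 s.
2. with the jaw on the nut and the nut fully home, the handle breaks over (value of joint wrench_handle above 0.02 rad and horizontal distance between jaw and nut below 0.005 m and horizontal distance between nut_c0 and load_c3 above 0.0075 m).
At the end, for the whole second after the job is handed in: The coupling nut is fully home and stays so (within about 4 degrees), the wrench lies flat and at rest on the mat (jaw and grip both over it, tilt under 0.08 rad), its handle straight again, let go, and the other things are where they were (horizontal distance between nut_c0 and load_c3 above 0.0075 m and value of joint wrench_handle below 0.02 rad and height (world z) of wrench below 0.008 m and angle between wrench's own z axis and vertical below 0.08 rad and x of grip in the frame of mat between -0.18 and 0.18 m and y of grip in the frame of mat between -0.155 and 0.155 m and x of jaw in the frame of mat between -0.18 and 0.18 m and y of jaw in the frame of mat between -0.155 and 0.155 m and linear speed of wrench below 0.02 m/s); the robot touches nothing.
It fails at once if the handle is driven on past the click, to the end of its break (over 0.125 rad) (value of joint wrench_handle above 0.125 rad).
It fails at once if the smaller wrench, the circuit board or an adapter is shoved away (over 20 mm) (distance of any of small_wrench, circuit_board, adapter_a, adapter_b from where it was at the start of the episode above 0.02 m).
It fails at once if the multimeter, bottle, parts box or marker is shoved away (over 20 mm) (distance of any of multimeter, solvent_bottle, parts_box, marker from where it was at the start of the episode above 0.02 m).
It fails at once if robot or wrench leans on the splitter box (over 20 N) (contact force between anything else and splitter above 20 N).
It also fails if it takes over 72 s, if anything falls off the work surface, if the arm or the gripper's body presses on something with over 40 N, if the wrist force passes 120 N, or if a joint passes its speed limit or range.

## Working session

There is one attempt and no reset: what is moved stays moved. The work goes in short steps, Python scripts to look and compute and a tool call to move; the robot and the scene stay as the last step left them, time stands still between calls to the robot, and variables do not carry over. Pictures are saved under pics/ and viewed, at most 10 in all, crops included, and the job is handed in when it is done.

Besides the shell and the picture viewer there is one more tool, called after ">>>" as name([rows], argument=value, ...), one row to a line, values as JSON. apply_moves: Moves the arm, as the interface text tells. Its arguments: {"type":"object","properties":{"plan":{"type":"array","items":{"type":"array","items":{"type":"number"}}},"newtons":{"type":"number"}},"required":["plan"]}

```bash
mkdir -p pics; ls; python3 - <<'E'
from station import telemetry, eyes, ctrl
import cv2,numpy as np
o=telemetry.get_obs();print({k:np.round(v,3) for k,v in o.items()},ctrl.pinch_z)
for n in("top","side"):
    p=eyes.get_image(n);cv2.imwrite(f"pics/{n}0.png",p["img"]);print(n,p["pose"].round(3).tolist(),p["K"].tolist(),p["dist_coeffs"])
    for th in("wrench","jaw","grip","nut","termination","splitter","small_wrench","mat"):
        print(th,[(np.round(d["point"],1).tolist(),round(d["confidence"],2)) for d in eyes.tip_of(th,p)[:3]])
E
```

```text
pics
{'t': np.float64(0.0), 'q': array([-1.323,  0.053,  1.614,  0.   ,  1.476, -0.119]), 'dq': array([ 0.   , -0.002,  0.   ,  0.001,  0.002,  0.   ]), 'effort': array([ 0.0000e+00, -3.9368e+01, -3.7017e+01, -0.0000e+00,  7.0000e-03,
        0.0000e+00]), 'tool_pos': array([ 0.224, -0.583,  0.403]), 'tool_rot': array([-3.087, -0.573,  0.   ]), 'contact_force': array([ 0.521, -0.584,  0.894]), 'wrist_torque': array([ 0.09 , -0.034, -0.022]), 'grip_force': np.float64(0.0), 'opening': np.float64(0.086)} 0.1547
top [[-0.026, -0.991, 0.132, 0.321], [-1.0, 0.027, 0.006, 0.041], [-0.009, -0.131, -0.991, 1.346], [0.0, 0.0, 0.0, 1.0]] [[446.72707068269716, 0.0, 248.50549047808622], [0.0, 446.72707068269716, 191.20756187950977], [0.0, 0.0, 1.0]] [-0.02266746  0.          0.          0.          0.        ]
wrench [([292.5, 195.8], 0.86), ([217.6, 143.4], 0.74), ([146.0, 282.8], 0.62)]
jaw [([139.6, 282.5], 0.72), ([215.4, 141.7], 0.71), ([383.0, 135.3], 0.61)]
grip [([301.4, 239.8], 0.87), ([177.7, 312.9], 0.68), ([224.7, 183.6], 0.62)]
nut [([310.1, 148.0], 0.52)]
termination [([308.8, 140.4], 0.59), ([382.4, 137.1], 0.24)]
splitter [([305.1, 145.1], 0.77)]
small_wrench [([179.0, 153.1], 0.7)]
mat [([189.7, 176.3], 0.61)]
side [[-0.784, -0.463, 0.414, -0.092], [-0.621, 0.566, -0.543, 0.861], [0.017, -0.682, -0.731, 1.181], [0.0, 0.0, 0.0, 1.0]] [[491.78317824422754, 0.0, 257.7458124287982], [0.0, 491.78317824422754, 182.2639755531787], [0.0, 0.0, 1.0]] [0.02821268 0.         0.         0.         0.        ]
wrench [([209.1, 195.1], 0.77), ([294.4, 184.8], 0.7), ([271.0, 329.3], 0.63)]
jaw [([207.5, 195.9], 0.86)]
grip [([318.8, 318.7], 0.98), ([330.2, 197.5], 0.67), ([247.5, 214.3], 0.63)]
nut [([248.3, 215.0], 0.52), ([266.5, 146.3], 0.47)]
termination [([270.2, 135.7], 0.61)]
splitter [([263.3, 157.6], 0.59)]
small_wrench [([155.1, 230.9], 0.74), ([189.0, 224.5], 0.68)]
mat [([215.6, 232.0], 0.62)]
```

View pics/top0.png

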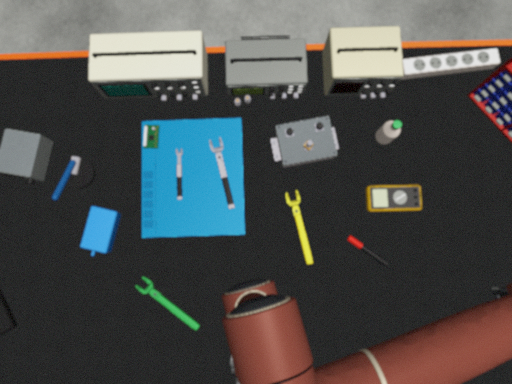

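View pics/side0.png

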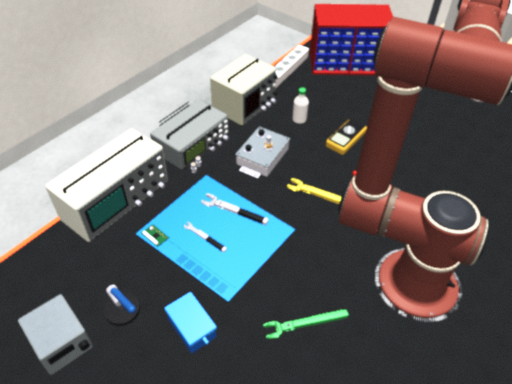

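The top view shows the mat with the large wrench (jaw at about (217,143), handle to (232,206)), and the small wrench and board to its left. The splitter is at (306,141) with its caps on the far side. The green and yellow wrenches are decoys. Next I measure.

```bash
cat > h.py <<'E'
from station import telemetry, eyes, ctrl
import cv2,numpy as np
def ray(p,uv):
    u=cv2.undistortPoints(np.array([[uv]],float),p["K"],p["dist_coeffs"])[0,0]
    return p["pose"][:3,3],p["pose"][:3,:3]@np.array([u[0],u[1],1.])
def at_z(p,uv,z):
    o,d=ray(p,uv);return o+d*(z-o[2])/d[2]
def proj(p,X):
    T=np.linalg.inv(p["pose"]);r=cv2.Rodrigues(T[:3,:3])[0]
    return cv2.projectPoints(np.array(X,float).reshape(-1,1,3),r,T[:3,3],p["K"],p["dist_coeffs"])[0][:,0]
def cloud(p):
    v,u=np.mgrid[:384,:512];uv=np.stack([u.ravel(),v.ravel()],1).astype(float)
    n=cv2.undistortPoints(uv[:,None],p["K"],p["dist_coeffs"])[:,0]
    z=p["range_z"].ravel();X=np.c_[n*z[:,None],z]@p["pose"][:3,:3].T+p["pose"][:3,3]
    X[z==0]=np.nan;return X.reshape(384,512,3)
E
python3 - <<'E'
from h import *
H=dict(jaw=.009,grip=.012,nut=.058,termination=.102,wrench=.004)
for n in("top","side"):
    p=eyes.get_image(n)
    for th,z in H.items():
        print(n,th,[(at_z(p,d["point"],z)[:2].round(4).tolist(),round(d["confidence"],2)) for d in eyes.tip_of(th,p)[:4]])
    C=cloud(p)
    for d in eyes.outline_of("splitter",p)[:1]:
        r=d["region"]; X=C[r]; X=X[(abs(X[:,2]-.05)<.006)]
        print("split",len(X),X.mean(0).round(4),cv2.minAreaRect((X[:,:2]*1000).astype(np.float32)))
    for d in eyes.outline_of("wrench",p)[:4]:
        X=C[d["region"]];print("wr",d["box"],cv2.minAreaRect((X[:,:2]*1000).astype(np.float32)),np.nanmedian(X[:,2]))
    for d in eyes.outline_of("nut",p)[:2]:
        X=C[d["region"]];print("nut",d["box"],d["confidence"],len(X),X.mean(0))
    cr={"top":(190,100,340,220),"side":(180,110,310,240)}[n]
    s=5 if n=="top" else 4.6
    a=p["img"][cr[1]:cr[3],cr[0]:cr[2]]
    cv2.imwrite(f"pics/{n}1.png",cv2.resize(a,None,fx=s,fy=s,interpolation=cv2.INTER_CUBIC))
    np.save(f"{n}.npy",C)
E
```

```text
top jaw [([0.2361, 0.3704], 0.96), ([0.6582, 0.1479], 0.73), ([0.4773, -0.0845], 0.58)]
top grip [([0.1473, 0.2666], 0.9), ([0.3453, -0.112], 0.76), ([0.524, 0.1139], 0.61)]
top nut [([0.6217, -0.1336], 0.54)]
top termination [([0.6201, -0.1283], 0.57)]
top wrench [([0.2364, 0.3633], 0.92), ([0.4773, -0.0822], 0.81), ([0.6389, 0.1425], 0.58), ([0.3993, 0.4824], 0.23)]
split 2006 [ 0.6398 -0.1257  0.0502] ((641.8041381835938, -126.03012084960938), (124.06851196289062, 164.10594177246094), 9.108177185058594)
wr [286.3, 195.0, 311.7, 265.2] ((382.77081298828125, -99.66200256347656), (217.3000030517578, 34.21294021606445), 11.606205940246582) 0.014435935372220765
wr [212.8, 144.6, 233.4, 208.2] ((nan, nan), (0.0, 0.0), 0.0) 0.018994027418867576
wr [135.8, 275.9, 197.0, 332.8] ((nan, nan), (0.0, 0.0), 0.0) 0.013544960858183686
wr [146.5, 122.3, 158.2, 146.4] ((676.551513671875, 343.56658935546875), (33.56511306762695, 79.60628509521484), 62.75868606567383) 0.006703057536182833
side jaw [([0.2316, 0.3812], 0.86), ([0.4811, -0.0775], 0.66), ([0.6879, 0.3446], 0.52), ([0.6531, -0.1501], 0.32
[... 356 characters left out ...]
15], 0.42)]
split 1001 [ 0.6355 -0.1148  0.0492] ((640.4012451171875, -121.82377624511719), (124.43313598632812, 167.08999633789062), 9.64465045928955)
wr [201.0, 190.5, 269.8, 225.4] ((nan, nan), (0.0, 0.0), 0.0) 0.014350008669600012
wr [289.9, 180.4, 340.7, 203.5] ((411.20025634765625, -94.67428588867188), (172.64427185058594, 42.17472457885742), 18.80132484436035) 0.009865257278183992
wr [264.4, 311.1, 347.8, 338.5] ((170.60391235351562, 295.7137756347656), (221.97459411621094, 36.02262878417969), 52.42964553833008) 0.013066415340886373
wr [215.5, 200.1, 268.5, 225.6] ((530.331298828125, 116.50679016113281), (167.88270568847656, 39.879554748535156), 11.806951522827148) 0.01787632253715299
```

View pics/top1.png

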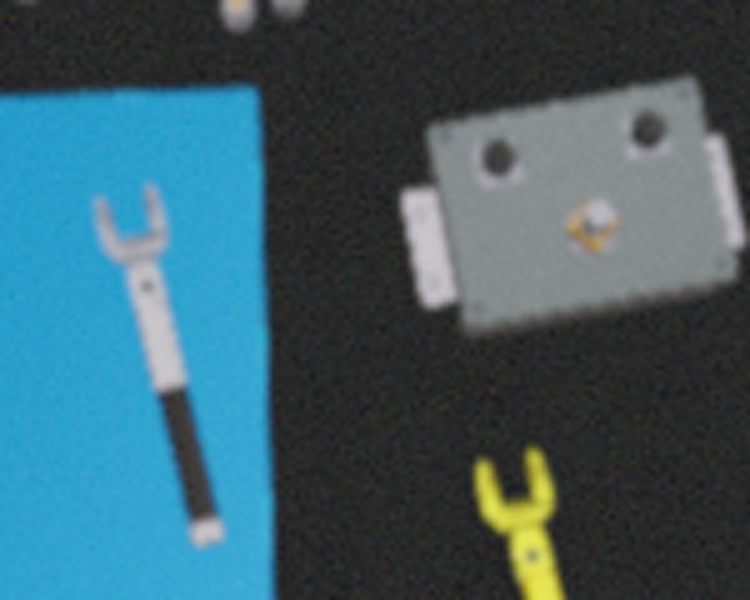

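View pics/side1.png

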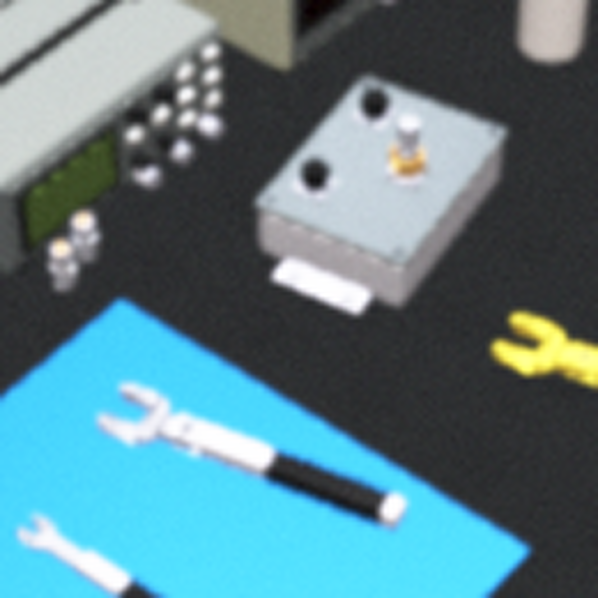

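The top crop shows the nut as a brass diamond at full-image pixel (308,145), with its flats at roughly 45° to the box. The adapters stand far off near the scope. I'll fit the wrench pose and the nut yaw with projected models.

```bash
cat >> h.py <<'E'
from scipy.optimize import minimize
S=4
def tf(pose,P):
    x,y,a=pose;P=np.asarray(P,float);c,s=np.cos(a),np.sin(a)
    return np.c_[x+c*P[:,0]-s*P[:,1],y+s*P[:,0]+c*P[:,1],P[:,2]]
def prism(xy,z0,z1): return np.array([[a,b,z] for z in(z0,z1) for a,b in xy])
def draw(p,hulls,win):
    l,t,r,b=win;m=np.zeros(((b-t)*S,(r-l)*S),np.uint8)
    for h in hulls:
        uv=(proj(p,h)-[l,t]+.5)*S-.5
        cv2.fillConvexPoly(m,np.round(cv2.convexHull(uv.astype(np.float32))*16).astype(np.int32),255,shift=4)
    return m
def soft(m,sig=.8):
    m=cv2.GaussianBlur(m.astype(np.float32)/255,(0,0),sig*S)
    return cv2.resize(m,None,fx=1/S,fy=1/S,interpolation=cv2.INTER_AREA)
def grab(n,k=4):
    ps=[eyes.get_image(n) for _ in range(k)];p=dict(ps[0]);p["img"]=np.mean([q["img"] for q in ps],0);return p
def wrench_hulls(pose,z):
    R=lambda x0,x1,w,h0,h1:tf(pose,prism([(x0,-w),(x1,-w),(x1,w),(x0,w)],z+h0,z+h1))
    H=[R(-205,-56,9,0,16),R(-60,-18,9,1,15)] if 0 else None
    mm=lambda x0,x1,y0,y1,h0,h1:tf(pose,prism(np.array([(x0,y0),(x1,y0),(x1,y1),(x0,y1)])/1e3,z+h0/1e3,z+h1/1e3))
    return [mm(-205,-56,-9,9,0,16),mm(-60,-18,-9,9,1,12),
      tf(pose,prism(np.array([(-24,-8),(-24,8),(-14,20),(-12.8,20),(-12.8,-20),(-14,-20)])/1e3,z,z+.01)),
      mm(-12.8,10,11.6,20,0,10),mm(-12.8,10,-20,-11.6,0,10),
      tf(pose,prism(np.array([(10,11.6),(16,14),(16,19),(10,20)])/1e3,z,z+.01)),tf(pose,prism(np.array([(10,-11.6),(16,-14),(16,-19),(10,-20)])/1e3,z,z+.01))]
NUT=[]
for k in range(4):
    for d in(-1,1):
        a=k*np.pi/2+d*np.arctan2(8.66,11);NUT.append((.014*np.cos(a),.014*np.sin(a)))
    for d in np.linspace(.70,.87,4): NUT.append((.014*np.cos(k*np.pi/2+d),.014*np.sin(k*np.pi/2+d)))
def box(p,hulls,pad=8):
    uv=proj(p,np.vstack(hulls));l,t=np.floor(uv.min(0)).astype(int)-pad;r,b=np.ceil(uv.max(0)).astype(int)+pad;return l,t,r,b
def lsq(obs,cols):
    A=np.stack([c.ravel() for c in cols]+[np.ones(obs.size)],1);x,*_=np.linalg.lstsq(A,obs.ravel(),rcond=None)
    return ((A@x-obs.ravel())**2).mean()/obs.var(),x
E
cat > fit.py <<'E'
from h import *
import pickle
P={n:grab(n) for n in("top","side")};pickle.dump(P,open("P.pkl","wb"))
for n,p in P.items():
    # wrench
    x0=np.array([.655,.146,.23]);w=box(p,wrench_hulls(x0,.004),4);l,t,r,b=w
    im=p["img"][t:b,l:r]; o=(im[:,:,0]-im[:,:,2])/(im.sum(2)+30)  # blue chroma
    f=lambda q:lsq(o,[soft(draw(p,wrench_hulls(q,.004),w))])[0]
    best=min((minimize(f,x0+[dx,0,da],method="Nelder-Mead",options=dict(initial_simplex=x0+[dx,0,da]+np.array([[0,0,0],[.006,0,0],[0,.006,0],[0,0,.06]]),maxiter=120)) for dx in(-.006,.006) for da in(-.03,.03)),key=lambda s:s.fun)
    q=best.x;print(n,"wrench",q.round(4),np.degrees(q[2]).round(1),best.fun.round(3),"grip",tf(q,[[-.13,0,0]])[0,:2].round(4))
    # nut
    c0=np.array([.621,-.128]);body=[(.0085*np.cos(a),.0085*np.sin(a)) for a in np.linspace(0,6.28,24)]
    w=box(p,[tf((*c0,0),prism(NUT,.058,.072))],5);l,t,r,b=w;im=p["img"][t:b,l:r];o=(im[:,:,2]-im[:,:,0])
    def g(q,full=False):
        B=draw(p,[tf((*q[:2],0),prism(body,.072,.102))],w)
        top=draw(p,[tf((*q[:2],q[2]),prism(NUT,.072,.072))],w);al=draw(p,[tf((*q[:2],q[2]),prism(NUT,.058,.072))],w)
        top[B>0]=0;sd=al.copy();sd[(B>0)|(top>0)]=0
        return lsq(o,[soft(top),soft(sd)])[0]
    res=[]
    for a in np.radians(np.arange(0,90,6)):
        s=minimize(lambda q:g((*q,a)),c0,method="Nelder-Mead",options=dict(initial_simplex=c0+np.array([[0,0],[.004,0],[0,.004]]),maxiter=40));res.append((round(s.fun,4),round(np.degrees(a)),s.x.round(4).tolist()))
    print(*res,sep="\n")
E
python3 fit.py
```

```text
top wrench [0.6491 0.1453 0.2198] 12.6 0.074 grip [0.5222 0.117 ]
(np.float64(0.175), 0, [0.6251, -0.1302])
(np.float64(0.191), 6, [0.6252, -0.1304])
(np.float64(0.174), 12, [0.6249, -0.1304])
(np.float64(0.1533), 18, [0.6251, -0.1304])
(np.float64(0.1248), 24, [0.6249, -0.1303])
(np.float64(0.0984), 30, [0.6251, -0.1307])
(np.float64(0.0726), 36, [0.6244, -0.1303])
(np.float64(0.0391), 42, [0.6251, -0.1304])
(np.float64(0.0237), 48, [0.6244, -0.13])
(np.float64(0.0235), 54, [0.624, -0.1297])
(np.float64(0.0404), 60, [0.6242, -0.1297])
(np.float64(0.077), 66, [0.6242, -0.1298])
(np.float64(0.1151), 72, [0.625, -0.1298])
(np.float64(0.153), 78, [0.625, -0.1299])
(np.float64(0.1784), 84, [0.6252, -0.1302])
side wrench [0.6485 0.147  0.2224] 12.7 0.769 grip [0.5217 0.1183]
(np.float64(0.0606), 0, [0.6231, -0.1288])
(np.float64(0.0618), 6, [0.6231, -0.1288])
(np.float64(0.0582), 12, [0.6234, -0.1286])
(np.float64(0.058), 18, [0.6236, -0.1285])
(np.float64(0.0445), 24, [0.6227, -0.1279])
(np.float64(0.0408), 30, [0.623, -0.1282])
(np.float64(0.0375), 36, [0.6222, -0.1267])
(np.float64(0.0326), 42, [0.6229, -0.1279])
(np.float64(0.0336), 48, [0.6233, -0.1282])
(np.float64(0.0389), 54, [0.6232, -0.1283])
(np.float64(0.0441), 60, [0.6237, -0.129])
(np.float64(0.0494), 66, [0.6234, -0.1286])
(np.float64(0.0548), 72, [0.6238, -0.1284])
(np.float64(0.0568), 78, [0.6237, -0.1283])
(np.float64(0.0579), 84, [0.6234, -0.1279])
```

```bash
cat >> h.py <<'E'
def go(x,y,z,yaw):
    "shift in tool axes + roll from measured pose to world pose (yaw of tool x, rad)"
    from scipy.spatial.transform import Rotation as Ro
    o=telemetry.get_obs();R=Ro.from_rotvec(o["tool_rot"]).as_matrix();c=np.arctan2(R[1,0],R[0,0])
    d=R.T@(np.array([x,y,z])-o["tool_pos"]);print("t",o["t"].round(2),"pos",o["tool_pos"].round(4),"yaw",c.round(4),"tilt",R[:2,2].round(4),"shift",d.round(4),"roll",round(c-yaw,4),"F",np.round(o["contact_force"],1),"open",round(float(o["opening"]),4))
E
python3 -c "
from h import *
go(.522,.117,.3,.22)"
```

```text
Traceback (most recent call last):
  File "h.py", line 55, in go
    d=R.T@(np.array([x,y,z])-o["tool_pos"]);print("t",o["t"].round(2),"pos",o["tool_pos"].round(4),"yaw",c.round(4),"tilt",R[:2,2].round(4),"shift",d.round(4),"roll",round(c-yaw,4),"F",np.round(o["contact_force"],1),"open",round(float(o["opening"]),4))
                                                      ^^^^^^^^^^^^
AttributeError: 'float' object has no attribute 'round'
```

```bash
sed -i 's/o\["t"\].round(2)/round(o["t"],2)/' h.py
python3 -c "
from h import *
go(.522,.117,.3,.22)"
```

```text
t 2.2 pos [ 0.2241 -0.5834  0.4047] yaw 0.3668 tilt [ 0. -0.] shift [ 0.5292 -0.547   0.1047] roll 0.1468 F [ 0.1  0.  -0.2] open 0.0855
```

>>> apply_moves([
  [0.06,0.529,-0.547,0,0.147],
  [0.06,0.529,-0.547,0,0.147],
  [0.06,0.529,-0.547,0,0.147],
  [0.06,0.529,-0.547,0,0.147],
  [0.06,0.529,-0.547,0,0.147],
  [0.06,0.529,-0.547,0,0.147],
  [0.06,0.529,-0.547,0,0.147],
  [0.06,0.529,-0.547,0,0.147],
  [0.06,0.529,-0.547,0,0.147],
  [0.06,0.529,-0.547,0,0.147],
  [0.06,0.529,-0.547,0,0.147],
  [0.06,0.529,-0.547,0,0.147],
], newtons=100)

```text
t: 3.2
tool_pos: [0.4198, -0.1212, 0.4051]
tool_rot: [3.122, 0.344, 0.002]
contact_force: [1.2, -1.5, 0.4]
opening: 0.0604
grip_force: 0.0
```

```bash
python3 -c "
from h import *
go(.522,.117,.26,.22)"
```

```text
t 3.2 pos [ 0.4198 -0.1212  0.4051] yaw 0.2194 tilt [ 0.0014 -0.0006] shift [ 0.1514 -0.2104  0.1451] roll -0.0006 F [ 1.2 -1.5  0.4] open 0.0604
```

>>> apply_moves([
  [0.06,0.151,-0.21,0.0,0],
  [0.06,0.151,-0.21,0.0,0],
  [0.06,0.151,-0.21,0.0,0],
  [0.06,0.151,-0.21,0.0,0],
  [0.06,0.151,-0.21,0.0,0],
  [0.06,0.151,-0.21,0.1,0],
  [0.06,0.151,-0.21,0.145,0],
  [0.06,0.151,-0.21,0.145,0],
  [0.06,0.151,-0.21,0.145,0],
  [0.06,0.151,-0.21,0.145,0],
  [0.06,0.151,-0.21,0.145,0],
])

```text
t: 4.12
tool_pos: [0.5206, 0.1148, 0.2581]
tool_rot: [3.122, 0.346, -0.007]
contact_force: [0.6, -0.1, 0.1]
opening: 0.0602
grip_force: 0.0
```

```bash
python3 -c "
from h import *
go(.522,.117,.182,.22)
p=eyes.get_image('side');cv2.imwrite('pics/s2.png',cv2.resize(p['img'][100:260,150:350],None,fx=4,fy=3.75))"
```

```text
t 4.12 pos [0.5206 0.1148 0.2581] yaw 0.2206 tilt [-0.0042 -0.0005] shift [ 0.0021 -0.0018  0.0761] roll 0.0006 F [ 0.6 -0.1  0.1] open 0.0602
```

View pics/s2.png

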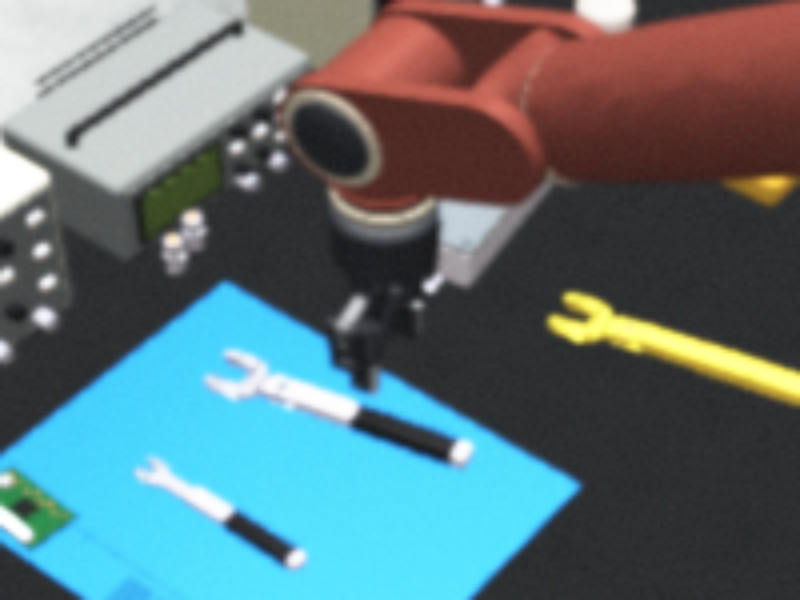

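The gripper hangs above the handle grip (crop (365,385)), with the wrench below it and clear. I descend and close.

>>> apply_moves([
  [0.06,0.002,-0.002,0.03,0],
  [0.06,0.002,-0.002,0.055,0],
  [0.06,0.002,-0.002,0.075,0],
  [0.06,0.002,-0.002,0.077,0],
  [0.03,0.002,-0.002,0.077,0],
  [0.03,0.002,-0.002,0.077,0],
  [0,0.002,-0.002,0.077,0],
  [0,0.002,-0.002,0.077,0],
  [0,0.002,-0.002,0.077,0],
  [0,0.002,-0.002,0.077,0],
  [0,0.002,-0.002,0.077,0],
])

```text
t: 5.08
tool_pos: [0.5243, 0.1172, 0.1861]
tool_rot: [3.122, 0.345, 0.007]
contact_force: [-1.3, 0.0, 7.4]
opening: 0.0143
grip_force: 98.0
```

```bash
python3 -c "
from h import *
go(.522,.117,.30,.22)"
```

```text
t 5.08 pos [0.5243 0.1172 0.1861] yaw 0.2202 tilt [0.0047 0.0004] shift [-0.0018 -0.0003 -0.114 ] roll 0.0002 F [-1.3  0.   7.4] open 0.0143
```

```bash
python3 -c "
from h import *
p=eyes.get_image('side');cv2.imwrite('pics/s3.png',cv2.resize(p['img'][150:240,190:290],None,fx=6,fy=6,interpolation=cv2.INTER_CUBIC))
go(.522,.117,.30,.22)"
```

```text
t 5.13 pos [0.5243 0.1172 0.1861] yaw 0.2202 tilt [0.0046 0.0004] shift [-0.0018 -0.0002 -0.114 ] roll 0.0002 F [-2.7  0.   7.3] open 0.0148
```

View pics/s3.png

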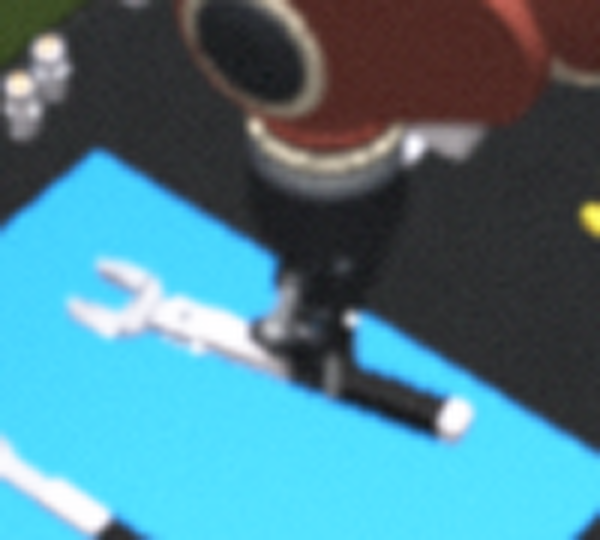

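The fingers straddle the handle at about the right place. I do a small lift to check the hold.

>>> apply_moves([
  [0,0,0,-0.01,0],
  [0,0,0,-0.03,0],
  [0,0,0,-0.06,0],
  [0,0,0,-0.09,0],
  [0,0,0,-0.114,0],
  [0,0,0,-0.114,0],
  [0,0,0,-0.114,0],
])

```text
t: 5.72
tool_pos: [0.5232, 0.117, 0.299]
tool_rot: [3.122, 0.345, 0.007]
contact_force: [-0.5, 0.1, -3.7]
opening: 0.0145
grip_force: 98.2
```

```bash
python3 -c "
from h import *
p=eyes.get_image('side');cv2.imwrite('pics/s4.png',cv2.resize(p['img'][120:240,180:300],None,fx=5,fy=5,interpolation=cv2.INTER_CUBIC))
o=telemetry.get_obs();print(o['grip_force'],o['wrist_torque'])
C=cloud(p)
for d in eyes.outline_of('wrench',p)[:4]:
  b=d['box'];X=C[d['region']];print(np.round(b),round(d['confidence'],2),np.nanpercentile(X[:,2],[10,50,90]).round(3),np.nanmean(X,0).round(3))
go(.5405,-.2286,.25,.873)"
```

```text
98.22941780090332 [-0.07024409  0.09898222  0.02546451]
[289. 178. 355. 212.] 0.94 [0.001 0.011 0.017] [ 0.385 -0.096  0.01 ]
[202. 169. 272. 198.] 0.92 [0.12  0.128 0.134] [0.556 0.13  0.127]
[263. 312. 349. 338.] 0.84 [0.005 0.013 0.018] [0.173 0.303 0.012]
[135. 177. 296. 302.] 0.68 [0.    0.003 0.007] [0.534 0.23  0.003]
t 5.82 pos [0.522  0.1169 0.2952] yaw 0.2198 tilt [-0.0028 -0.0002] shift [-0.0571  0.3413  0.0452] roll -0.6532 F [-0.9  0.6 -3.5] open 0.0142
```

View pics/s4.png

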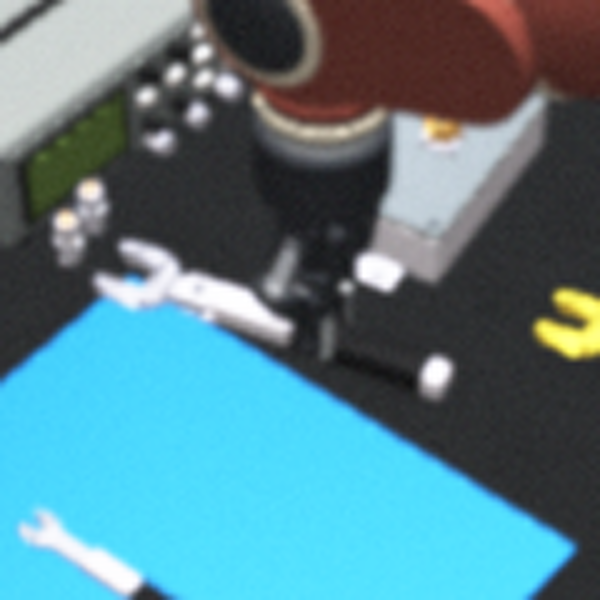

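```bash
python3 -c "
from h import *
go(.5115,-.263,.33,.873)"
```

```text
t 5.82 pos [0.522  0.1169 0.2952] yaw 0.2198 tilt [-0.0028 -0.0002] shift [-0.0932  0.3685 -0.0347] roll -0.6532 F [-0.9  0.6 -3.5] open 0.0142
```

>>> apply_moves([
  [0,0,0,-0.035,0],
  [0,0,0,-0.035,0],
  [0,-0.01,0.035,-0.035,-0.06],
  [0,-0.019,0.074,-0.035,-0.13],
  [0,-0.028,0.11,-0.035,-0.2],
  [0,-0.037,0.147,-0.035,-0.26],
  [0,-0.047,0.184,-0.035,-0.33],
  [0,-0.056,0.221,-0.035,-0.39],
  [0,-0.065,0.258,-0.035,-0.46],
  [0,-0.075,0.295,-0.035,-0.52],
  [0,-0.084,0.332,-0.035,-0.59],
  [0,-0.093,0.3685,-0.035,-0.653],
])

```text
t: 6.82
tool_pos: [0.5114, -0.2646, 0.3288]
tool_rot: [-2.842, -1.331, 0.003]
contact_force: [1.2, 0.3, -2.9]
opening: 0.0139
grip_force: 98.6
```

>>> apply_moves([
  [0,0,0,0,0],
  [0,0,0,0,0],
  [0,0,0,0,0],
])

```text
t: 7.07
tool_pos: [0.5119, -0.2626, 0.3293]
tool_rot: [-2.845, -1.325, 0.003]
contact_force: [-0.1, 0.2, -2.7]
opening: 0.0142
grip_force: 98.7
```

```bash
python3 -c "
from h import *
go(.5115,-.263,.2425,.873)"
```

```text
t 7.07 pos [ 0.5119 -0.2626  0.3293] yaw 0.8718 tilt [-0.003   0.0024] shift [-0.0005  0.0002  0.0868] roll -0.0012 F [-0.1  0.2 -2.7] open 0.0142
```

>>> apply_moves([
  [0,0,0,0.035,0],
  [0,0,0,0.06,0],
  [0,0,0,0.075,0],
  [0,0,0,0.075,0],
  [0,0,0,0.075,0],
])

```text
t: 7.48
tool_pos: [0.5121, -0.2613, 0.255]
tool_rot: [-2.843, -1.329, 0.003]
contact_force: [0.7, -0.2, -1.7]
opening: 0.0145
grip_force: 98.6
```

```bash
python3 - <<'E'
from h import *
from scipy.spatial.transform import Rotation as Ro
go(.5115,-.263,.2425,.873)
for n in("top","side"):
    p=eyes.get_image(n);C=cloud(p).reshape(-1,3)
    cr={"top":(250,100,380,220),"side":(200,110,330,240)}[n]
    cv2.imwrite(f"pics/{n}5.png",cv2.resize(p["img"][cr[1]:cr[3],cr[0]:cr[2]],None,fx=4.6,fy=4.6,interpolation=cv2.INTER_CUBIC))
    a=.873;t=np.array([.5115,-.263]);d=C[:,:2]-t
    u=d@[np.cos(a),np.sin(a)];v=d@[-np.sin(a),np.cos(a)]
    for lo in range(-80,160,15):
        k=(u>lo/1e3)&(u<(lo+15)/1e3)&(abs(v)<(.03 if lo>110 else .014))&(C[:,2]>.065)&(C[:,2]<.13)
        if k.sum()>3:print(n,lo,k.sum(),C[k,2].round(4).min(),np.median(C[k,2]).round(4),C[k,2].max().round(4),"v",v[k].mean().round(4))
E
python3 - <<'E'
import cv2,numpy as np
a=cv2.imread("pics/top5.png");b=cv2.imread("pics/side5.png");h=max(a.shape[0],b.shape[0])
f=lambda i:cv2.copyMakeBorder(i,0,h-i.shape[0],0,0,0)
c=np.hstack([f(a),f(b)]);c=cv2.resize(c,(800,int(h*800/c.shape[1])));cv2.imwrite("pics/c5.png",c)
E
```

```text
t 7.48 pos [ 0.5121 -0.2613  0.255 ] yaw 0.8743 tilt [-0.0029  0.0021] shift [-0.0017  0.0007  0.0125] roll 0.0013 F [ 0.7 -0.2 -1.7] open 0.0145
top 25 15 0.0701 0.0867 0.0922 v 0.0031
top 40 38 0.0724 0.0869 0.0957 v 0.0025
top 55 37 0.076 0.087 0.0904 v 0.0022
top 70 37 0.0715 0.0849 0.093 v 0.0023
top 85 37 0.0724 0.0812 0.0885 v 0.0023
top 100 45 0.0773 0.0818 0.0871 v 0.0005
top 115 38 0.0699 0.0796 0.089 v 0.0021
top 130 26 0.0705 0.0811 0.0854 v 0.0027
side -80 15 0.0795 0.0899 0.095 v 0.0052
side -65 26 0.0722 0.0887 0.0942 v 0.0054
side -50 29 0.0743 0.0874 0.095 v 0.0053
side -35 29 0.0756 0.0894 0.0952 v 0.006
side -20 12 0.0744 0.0892 0.1017 v 0.009
side -5 14 0.0737 0.0988 0.1209 v -0.0006
side 10 42 0.0752 0.0906 0.129 v 0.0021
side 25 28 0.0726 0.0873 0.0949 v 0.0056
side 40 25 0.0734 0.0859 0.0946 v 0.0053
side 55 27 0.0746 0.086 0.092 v 0.0054
side 70 25 0.0734 0.0829 0.0896 v 0.0045
side 85 25 0.0751 0.0823 0.0897 v 0.0053
side 100 24 0.077 0.0823 0.0854 v 0.0018
side 115 37 0.0696 0.0804 0.0864 v 0.0053
side 130 28 0.0719 0.0793 0.0883 v 0.0041
side 145 6 0.0743 0.0805 0.0821 v 0.0039
```

View pics/c5.png

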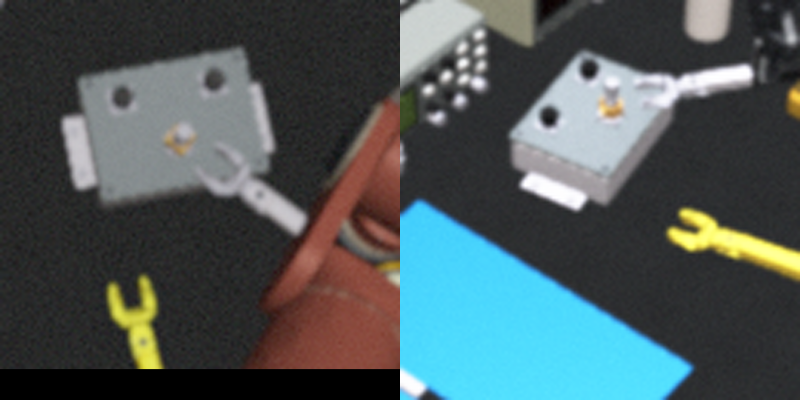

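Both views show the jaw facing the nut, about 45 mm short and in line. I refine the jaw-versus-nut offset in the images.

```bash
cat > fit2.py <<'E'
from h import *
from scipy.spatial.transform import Rotation as Ro
import sys
zu=float(sys.argv[1]); o=telemetry.get_obs();R=Ro.from_rotvec(o["tool_rot"]).as_matrix();a0=np.arctan2(R[1,0],R[0,0])
tcp=o["tool_pos"];x0=np.array([tcp[0]+.128*np.cos(a0),tcp[1]+.128*np.sin(a0),a0]);print("pred",x0.round(4),tcp.round(4),np.round(o["contact_force"],1))
body=[(.0085*np.cos(a),.0085*np.sin(a)) for a in np.linspace(0,6.28,24)];N0={"top":(.6245,-.130),"side":(.623,-.128)}
def clip(h):  # keep u>-85 mm
    return h
for n in("top","side"):
    p=grab(n,3);H=lambda q:wrench_hulls(q,zu)
    vis=[tf(x0,prism(np.array([(-75,-26),(22,-26),(22,26),(-75,26)])/1e3,zu,zu+.012))]
    w=box(p,vis,3);l,t,r,b=w;g=p["img"][t:b,l:r].mean(2)
    W=soft(draw(p,vis,w),.3)>.5
    # handle beyond -75 clipped by W; exclude termination/nut
    nut=draw(p,[tf((*N0[n],.87),prism(NUT,.05,.072))],w);bd=draw(p,[tf((*N0[n],0),prism(body,.06,.102))],w)
    W&=soft(cv2.dilate(np.maximum(nut,bd),np.ones((9,9))),.3)<.1
    lid=soft(draw(p,[tf((.6405,-.1245,.162),prism([(.06,.08),(.06,-.08),(-.06,-.08),(-.06,.08)],0,.05))],w))
    def f(q):
        m=soft(draw(p,H(q),w));A=np.stack([m[W],(lid*(1-m))[W],np.ones(W.sum())],1);y=g[W]
        c,*_=np.linalg.lstsq(A,y,rcond=None);return ((A@c-y)**2).mean()/y.var()
    s=min((minimize(f,x0+d,method="Nelder-Mead",options=dict(initial_simplex=x0+d+np.array([[0,0,0],[.005,0,0],[0,.005,0],[0,0,.05]]),maxiter=120)) for d in([0,0,0],[.003,-.003,.02],[-.003,.003,-.02])),key=lambda s:s.fun)
    q=s.x;e=np.array(N0[n])-q[:2];print(n,q.round(4),s.fun.round(3),"to nut along",(e@[np.cos(q[2]),np.sin(q[2])]).round(4),"lat",(e@[-np.sin(q[2]),np.cos(q[2])]).round(4))
E
python3 fit2.py .07
```

```text
pred [ 0.5952 -0.1642  0.8739] [ 0.5131 -0.2624  0.2581] [-0.6 -0.7 -2.9]
top [ 0.594  -0.1719  0.8834] 0.063 to nut along 0.0518 lat 0.0031
side [ 0.5973 -0.1708  0.899 ] 0.105 to nut along 0.0495 lat 0.0066
```

```bash
for z in .066 .069 .072 .075; do echo z $z; python3 fit2.py $z; done
```

```text
z .066
pred [ 0.5949 -0.165   0.8728] [ 0.5127 -0.2631  0.2578] [-0.9 -0.2 -3. ]
top [ 0.5942 -0.172   0.8854] 0.067 to nut along 0.0517 lat 0.0031
side [ 0.5979 -0.1732  0.8962] 0.093 to nut along 0.0509 lat 0.0086
z .069
pred [ 0.5946 -0.1649  0.8727] [ 0.5123 -0.2629  0.2567] [ 0.8  0.  -2.8]
top [ 0.5935 -0.1707  0.8823] 0.066 to nut along 0.0511 lat 0.0019
side [ 0.5958 -0.17    0.8947] 0.089 to nut along 0.0498 lat 0.0051
z .072
pred [ 0.5946 -0.1648  0.8728] [ 0.5124 -0.2629  0.2566] [ 0.2 -0.6 -3. ]
top [ 0.5928 -0.1703  0.8835] 0.063 to nut along 0.0513 lat 0.0011
side [ 0.5938 -0.1674  0.8908] 0.082 to nut along 0.049 lat 0.0021
z .075
pred [ 0.5946 -0.1648  0.8728] [ 0.5124 -0.2629  0.2567] [-0.6 -0.4 -2.4]
top [ 0.5919 -0.1698  0.8847] 0.064 to nut along 0.0514 lat -0.0
side [ 0.5919 -0.1641  0.8973] 0.08 to nut along 0.0476 lat -0.0018
```

>>> apply_moves([
  [0,0,-0.001,0.007,0],
  [0,0,-0.001,0.013,0],
  [0,0,-0.001,0.013,0],
  [0,0,-0.001,0.013,0],
  [0,0.006,-0.001,0.013,0],
  [0,0.012,-0.001,0.013,0],
  [0,0.016,-0.001,0.013,0],
  [0,0.016,-0.001,0.013,0],
  [0,0.016,-0.001,0.013,0],
  [0,0.016,-0.001,0.013,0],
  [0,0.016,-0.001,0.013,0],
  [0,0.016,-0.001,0.013,0],
])

```text
t: 10.08
tool_pos: [0.5218, -0.2501, 0.2437]
tool_rot: [2.847, 1.328, -0.0]
contact_force: [-0.5, -0.5, -3.1]
opening: 0.0144
grip_force: 98.7
```

```bash
for z in .058 .061 .064; do echo z $z; python3 fit2.py $z; done
```

```text
z .058
pred [ 0.6041 -0.152   0.8727] [ 0.5218 -0.2501  0.2437] [-0.5 -0.5 -3.1]
top [ 0.6044 -0.1571  0.8588] 0.065 to nut along 0.0336 lat 0.0025
side [ 0.6049 -0.1581  0.8552] 0.097 to nut along 0.0347 lat 0.0061
z .061
pred [ 0.6041 -0.152   0.8726] [ 0.5219 -0.2501  0.2437] [-0.1 -0.4 -2.6]
top [ 0.6037 -0.1563  0.8618] 0.061 to nut along 0.0335 lat 0.0014
side [ 0.6031 -0.1562  0.8494] 0.097 to nut along 0.0343 lat 0.0037
z .064
pred [ 0.6042 -0.1519  0.8728] [ 0.5219 -0.25    0.2437] [-0.5  0.3 -2.6]
top [ 0.6032 -0.156   0.8599] 0.062 to nut along 0.0336 lat 0.0009
side [ 0.6014 -0.1532  0.8442] 0.093 to nut along 0.0332 lat 0.0006
```

>>> apply_moves([
  [0,0.0,-0.001,0.002,0],
  [0,0.003,-0.001,0.002,0],
  [0,0.006,-0.001,0.002,0],
  [0,0.009,-0.001,0.002,0],
  [0,0.012,-0.001,0.002,0],
  [0,0.015,-0.001,0.002,0],
  [0,0.015,-0.001,0.002,0],
  [0,0.015,-0.001,0.002,0],
])

```text
t: 11.65
tool_pos: [0.531, -0.2377, 0.2417]
tool_rot: [2.847, 1.329, -0.0]
contact_force: [1.3, 0.6, -3.3]
opening: 0.014
grip_force: 98.7
```

```bash
python3 -c "
from h import *
go(.5405,-.2286,.2437,.873)
o=telemetry.get_obs();print(o['wrist_torque'])"
```

```text
t 11.65 pos [ 0.531  -0.2377  0.2417] yaw 0.8733 tilt [-0.0001 -0.0001] shift [ 0.0131  0.0015 -0.002 ] roll 0.0003 F [ 1.3  0.6 -3.3] open 0.014
[-0.03821736  0.06311547  0.00250688]
```

>>> apply_moves([
  [0,0.002,0,0,0],
  [0,0.004,0,0,0],
  [0,0.006,0,0,0],
  [0,0.008,0,0,0],
  [0,0.008,0,0,0],
  [0,0.008,0,0,0],
])

```text
t: 12.15
tool_pos: [0.536, -0.2316, 0.2417]
tool_rot: [2.847, 1.328, -0.0]
contact_force: [-0.2, 0.4, -2.4]
opening: 0.0145
grip_force: 98.7
```

```bash
python3 -c "
from h import *
go(.5405,-.2286,.2437,.873)
o=telemetry.get_obs();print(o['wrist_torque'])"
```

```text
t 12.15 pos [ 0.536  -0.2316  0.2417] yaw 0.873 tilt [-0. -0.] shift [ 0.0052  0.0015 -0.002 ] roll 0.0 F [-0.2  0.4 -2.4] open 0.0145
[-0.11319762  0.1323939   0.01648727]
```

>>> apply_moves([
  [0,0.0015,0,0,0],
  [0,0.003,0,0,0],
  [0,0.0045,0,0,0],
  [0,0.006,0,0,0],
  [0,0.006,0,0,0],
  [0,0.006,0,0,0],
])

```text
t: 12.65
tool_pos: [0.5399, -0.2271, 0.2417]
tool_rot: [2.847, 1.328, 0.0]
contact_force: [-0.3, 0.3, -3.5]
opening: 0.0145
grip_force: 98.7
```

```bash
for z in .058 .061; do python3 fit2.py $z;done; python3 -c "
from h import *
p=grab('top',3)
cv2.imwrite('pics/t6.png',cv2.resize(p['img'][120:180,270:345].astype(np.uint8),None,fx=8,fy=8,interpolation=cv2.INTER_CUBIC))"
```

```text
pred [ 0.6221 -0.129   0.873 ] [ 0.5399 -0.2271  0.2417] [-0.3  0.3 -3.5]
top [ 0.6209 -0.1349  0.8739] 0.1 to nut along 0.006 lat 0.0004
side [ 0.6249 -0.135   0.8428] 0.188 to nut along 0.004 lat 0.006
pred [ 0.622  -0.1291  0.8727] [ 0.5397 -0.2272  0.2417] [-0.9  0.6 -2.8]
top [ 0.6205 -0.1345  0.8699] 0.105 to nut along 0.006 lat -0.0001
side [ 0.6198 -0.1429  0.7749] 0.172 to nut along 0.0127 lat 0.0085
```

View pics/t6.png

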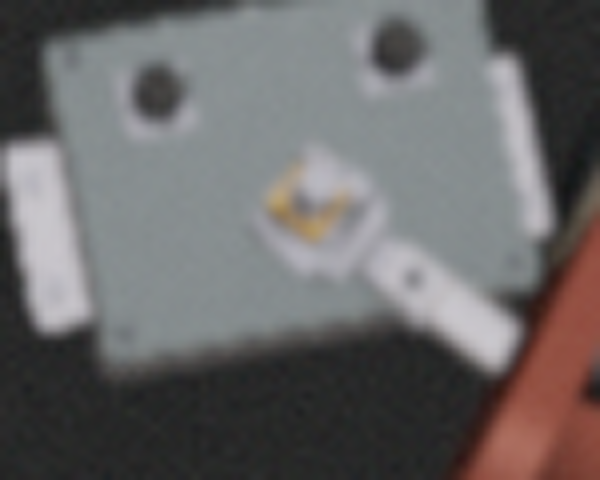

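The jaw straddles the nut (crop (310,215)), with a few mm of gap left at its bottom. I advance to contact.

>>> apply_moves([
  [0,0.001,0,0,0],
  [0,0.002,0,0,0],
  [0,0.003,0,0,0],
  [0,0.004,0,0,0],
  [0,0.004,0,0,0],
  [0,0.004,0,0,0],
])

```text
t: 13.9
tool_pos: [0.5424, -0.224, 0.2417]
tool_rot: [-2.847, -1.328, 0.0]
contact_force: [-0.3, -1.0, -2.5]
opening: 0.0146
grip_force: 98.7
```

>>> apply_moves([
  [0,0.001,0,0,0],
  [0,0.0015,0,0,0],
  [0,0.0015,0,0,0],
  [0,0.0015,0,0,0],
])

```text
t: 14.23
tool_pos: [0.5429, -0.2235, 0.2416]
tool_rot: [2.847, 1.328, -0.003]
contact_force: [-3.6, -3.9, -2.1]
opening: 0.0143
grip_force: 98.8
```

Contact with the jaw bottom at about 5 N, so the jaw is seated. I back off 2 mm to centre it.

>>> apply_moves([
  [0,-0.001,0,0,0],
  [0,-0.0022,0,0,0],
  [0,-0.0022,0,0,0],
  [0,-0.0022,0,0,0],
  [0,-0.0022,0,0,0],
])

```text
t: 14.65
tool_pos: [0.542, -0.2244, 0.2418]
tool_rot: [-2.847, -1.328, -0.001]
contact_force: [-0.6, -0.4, -3.6]
opening: 0.0143
grip_force: 98.7
```

>>> apply_moves([
  [0,0.0002,-0.0064,0,0.05],
  [0,0.0006,-0.0128,0,0.1],
  [0,0.0014,-0.0191,0,0.15],
  [0,0.0014,-0.0191,0,0.15],
  [0,0.0014,-0.0191,0,0.15],
])

```text
t: 15.07
tool_pos: [0.5283, -0.2113, 0.242]
tool_rot: [2.937, 1.113, 0.001]
contact_force: [-0.3, -0.6, -2.7]
opening: 0.0143
grip_force: 98.7
```

```bash
python3 -c "
from h import *
go(.6239-.128*np.cos(.723),-.127-.128*np.sin(.723),.2417,.723)
o=telemetry.get_obs();print(o['wrist_torque'])"
```

```text
t 15.07 pos [ 0.5283 -0.2113  0.242 ] yaw 0.7243 tilt [ 0.0006 -0.0005] shift [-0.0006  0.0001  0.0003] roll 0.0013 F [-0.3 -0.6 -2.7] open 0.0143
[-0.23207589  0.10783865 -0.04225587]
```

>>> apply_moves([
  [0,0.0002,-0.0064,0,0.05],
  [0,0.0006,-0.0128,0,0.1],
  [0,0.0014,-0.0191,0,0.15],
  [0,0.0026,-0.0254,0,0.2],
  [0,0.0026,-0.0254,0,0.2],
  [0,0.0026,-0.0254,0,0.2],
])

```text
t: 15.57
tool_pos: [0.5135, -0.1908, 0.2419]
tool_rot: [3.034, 0.815, -0.0]
contact_force: [-0.4, -1.5, -2.5]
opening: 0.0145
grip_force: 98.7
```

```bash
cat > st.py <<'E'
from h import *
import sys
from scipy.spatial.transform import Rotation as Ro
o=telemetry.get_obs();R=Ro.from_rotvec(o["tool_rot"]).as_matrix();y=np.arctan2(R[1,0],R[0,0])
N=np.array([.6239,-.127]);e=np.array(o["tool_pos"][:2])-N
print("t",round(o["t"],2),"yaw",y.round(4),"turned",(.873-y).round(3),"pos angle",(np.arctan2(-e[1],-e[0])).round(4),"r",np.linalg.norm(e).round(4),"Ftool",(R.T@o["contact_force"]).round(1),"Mtool",(R.T@o["wrist_torque"]).round(2))
E
python3 st.py
```

```text
t 15.57 yaw 0.5248 turned 0.348 pos angle 0.5236 r 0.1275 Ftool [-1.1  1.1  2.5] Mtool [-0.2  -0.36  0.07]
```

>>> apply_moves([
  [0,0.0001,-0.0032,0,0.025],
  [0,0.0002,-0.0064,0,0.05],
  [0,0.0002,-0.0064,0,0.05],
  [0,0.0002,-0.0064,0,0.05],
])

```text
t: 15.9
tool_pos: [0.5105, -0.1853, 0.2418]
tool_rot: [3.053, 0.738, -0.0]
contact_force: [-1.2, -2.0, -2.3]
opening: 0.014
grip_force: 98.7
```

```bash
python3 st.py
```

```text
t 15.9 yaw 0.4744 turned 0.399 pos angle 0.4747 r 0.1275 Ftool [-2.   1.2  2.3] Mtool [-0.29 -0.48  0.06]
```

>>> apply_moves([
  [0,-0.0003,-0.0032,0,0.025],
  [0,-0.0006,-0.0064,0,0.05],
  [0,-0.0006,-0.0064,0,0.05],
  [0,-0.0006,-0.0064,0,0.05],
])

```text
t: 16.23
tool_pos: [0.5073, -0.1796, 0.242]
tool_rot: [3.071, 0.661, 0.002]
contact_force: [1.3, -1.1, -2.9]
opening: 0.0144
grip_force: 98.7
```

```bash
python3 st.py
```

```text
t 16.23 yaw 0.424 turned 0.449 pos angle 0.4239 r 0.1279 Ftool [0.7 1.5 2.9] Mtool [-0.35  0.07  0.1 ]
```

>>> apply_moves([
  [0,0.0001,-0.0032,0,0.025],
  [0,0.0002,-0.0064,0,0.05],
  [0,0.0002,-0.0064,0,0.05],
  [0,0.0002,-0.0064,0,0.05],
])

```text
t: 16.57
tool_pos: [0.5048, -0.1737, 0.242]
tool_rot: [3.086, 0.584, 0.002]
contact_force: [2.1, -1.5, -3.8]
opening: 0.0147
grip_force: 98.7
```

```bash
python3 st.py
```

```text
t 16.57 yaw 0.3741 turned 0.499 pos angle 0.3734 r 0.1279 Ftool [1.4 2.2 3.8] Mtool [-0.41  0.22  0.12]
```

>>> apply_moves([
  [0,0.0002,-0.0026,0,0.02],
  [0,0.0003,-0.0051,0,0.04],
  [0,0.0003,-0.0051,0,0.04],
  [0,0.0003,-0.0051,0,0.04],
])

```text
t: 16.9
tool_pos: [0.503, -0.1686, 0.2419]
tool_rot: [3.098, 0.52, 0.001]
contact_force: [3.6, -2.0, -2.6]
opening: 0.0145
grip_force: 98.7
```

```bash
python3 st.py
```

```text
t 16.9 yaw 0.3329 turned 0.54 pos angle 0.3316 r 0.1279 Ftool [2.7 3.  2.6] Mtool [-0.45  0.3   0.22]
```

>>> apply_moves([
  [0,0.0003,-0.0019,0,0.015],
  [0,0.0006,-0.0038,0,0.03],
  [0,0.0006,-0.0038,0,0.03],
  [0,0.0006,-0.0038,0,0.03],
])

```text
t: 17.23
tool_pos: [0.502, -0.1649, 0.2417]
tool_rot: [3.105, 0.474, -0.001]
contact_force: [1.8, -2.5, -2.8]
opening: 0.0146
grip_force: 98.7
```

```bash
python3 st.py
```

```text
t 17.23 yaw 0.3028 turned 0.57 pos angle 0.3011 r 0.1276 Ftool [0.9 2.9 2.8] Mtool [-0.64 -0.01  0.2 ]
```

>>> apply_moves([
  [0,0.0001,-0.0026,0,0.02],
  [0,0.0002,-0.0051,0,0.04],
  [0,0.0002,-0.0051,0,0.04],
  [0,0.0002,-0.0051,0,0.04],
])

```text
t: 17.57
tool_pos: [0.5006, -0.1598, 0.2416]
tool_rot: [-3.114, -0.412, 0.001]
contact_force: [0.3, -3.5, -2.6]
opening: 0.0145
grip_force: 98.8
```

```bash
python3 st.py
```

```text
t 17.57 yaw 0.2628 turned 0.61 pos angle 0.2602 r 0.1276 Ftool [-0.6  3.4  2.6] Mtool [-0.62 -0.26  0.28]
```

>>> apply_moves([
  [0,0.0,-0.0026,0,0.02],
  [0,0.0,-0.0051,0,0.04],
  [0,0.0,-0.0051,0,0.04],
  [0,0.0,-0.0051,0,0.04],
])

```text
t: 17.9
tool_pos: [0.4993, -0.1549, 0.2416]
tool_rot: [-3.122, -0.349, 0.001]
contact_force: [0.4, -3.1, -2.4]
opening: 0.0144
grip_force: 98.8
```

```bash
python3 st.py
```

```text
t 17.9 yaw 0.2228 turned 0.65 pos angle 0.2201 r 0.1276 Ftool [-0.3  3.1  2.4] Mtool [-0.61 -0.24  0.29]
```

```bash
sed -i 's/W&=soft(cv2.dilate/W\&=soft(cv2.dilate/' fit2.py; python3 fit2.py .0595; python3 st.py
```

```text
pred [ 0.6242 -0.1266  0.2228] [ 0.4993 -0.1549  0.2416] [ 0.4 -3.1 -2.4]
top [ 0.627  -0.1525 -0.092 ] 0.419 to nut along -0.0046 lat 0.0222
side [ 0.632  -0.1349  0.1211] 0.245 to nut along -0.0081 lat 0.0079
t 18.2 yaw 0.2228 turned 0.65 pos angle 0.2212 r 0.1276 Ftool [-1.   2.4  2.3] Mtool [-0.56 -0.36  0.26]
```

>>> apply_moves([
  [0,0.0,-0.0013,0,0.01],
  [0,0.0,-0.0026,0,0.02],
  [0,0.0,-0.0026,0,0.02],
])

```text
t: 18.45
tool_pos: [0.4988, -0.1524, 0.2416]
tool_rot: [3.125, 0.317, -0.0]
contact_force: [-2.0, -4.5, -1.4]
opening: 0.0142
grip_force: 98.8
```

```bash
python3 st.py
```

```text
t 18.45 yaw 0.2022 turned 0.671 pos angle 0.2 r 0.1276 Ftool [-2.8  4.   1.4] Mtool [-0.76 -0.49  0.23]
```

>>> apply_moves([
  [0,-0.0003,-0.0013,0,0.01],
  [0,-0.0005,-0.0026,0,0.02],
  [0,-0.0005,-0.0026,0,0.02],
])

```text
t: 18.7
tool_pos: [0.4981, -0.1499, 0.2419]
tool_rot: [3.128, 0.286, 0.002]
contact_force: [1.0, -3.9, -3.5]
opening: 0.0148
grip_force: 98.7
```

```bash
python3 st.py
```

```text
t 18.7 yaw 0.1823 turned 0.691 pos angle 0.1799 r 0.1279 Ftool [0.2 4.1 3.5] Mtool [-0.75 -0.09  0.29]
```

>>> apply_moves([
  [0,0.0,-0.0013,0,0.01],
  [0,0.0,-0.0026,0,0.02],
  [0,0.0001,-0.0038,0,0.03],
  [0,0.0001,-0.0038,0,0.03],
])

```text
t: 19.03
tool_pos: [0.4974, -0.1462, 0.2419]
tool_rot: [3.132, 0.239, 0.001]
contact_force: [1.0, -5.1, -2.8]
opening: 0.0143
grip_force: 98.7
```

```bash
python3 st.py
```

```text
t 19.03 yaw 0.1522 turned 0.721 pos angle 0.151 r 0.128 Ftool [0.2 5.2 2.8] Mtool [-0.93 -0.11  0.22]
```

>>> apply_moves([
  [0,0.0,-0.0013,0,0.01],
  [0,0.0,-0.0019,0,0.015],
  [0,0.0,-0.0019,0,0.015],
])

```text
t: 19.28
tool_pos: [0.4971, -0.1446, 0.242]
tool_rot: [3.133, 0.216, 0.001]
contact_force: [1.2, -6.2, -2.4]
opening: 0.0148
grip_force: 98.7
```

```bash
python3 st.py
```

```text
t 19.28 yaw 0.1377 turned 0.735 pos angle 0.138 r 0.128 Ftool [0.4 6.3 2.4] Mtool [-1.12 -0.07  0.08]
```

>>> apply_moves([
  [0,0.0,-0.0008,0,0.008],
  [0,0.0,-0.0015,0,0.015],
  [0,0.0,-0.0015,0,0.015],
])

```text
t: 19.53
tool_pos: [0.4969, -0.1431, 0.2419]
tool_rot: [3.134, 0.192, 0.0]
contact_force: [0.7, -6.5, -3.3]
opening: 0.0143
grip_force: 98.7
```

```bash
python3 st.py
```

```text
t 19.53 yaw 0.1227 turned 0.75 pos angle 0.126 r 0.128 Ftool [-0.1  6.6  3.3] Mtool [-1.07 -0.13  0.1 ]
```

>>> apply_moves([
  [0,0.0,-0.0008,0,0.008],
  [0,0.0,-0.0015,0,0.015],
  [0,0.0,-0.0015,0,0.015],
])

```text
t: 19.78
tool_pos: [0.4967, -0.1417, 0.242]
tool_rot: [3.135, 0.17, 0.0]
contact_force: [0.8, -6.4, -1.8]
opening: 0.0142
grip_force: 98.7
```

```bash
python3 st.py
```

```text
t 19.78 yaw 0.1082 turned 0.765 pos angle 0.1152 r 0.128 Ftool [0.1 6.4 1.8] Mtool [-1.17 -0.12 -0.1 ]
```

```bash
cat >> st.py <<'E'
f=R.T@o["contact_force"];m=R.T@o["wrist_torque"];print("hinge torque",(-(m[2]-.083*f[1])).round(3),"nut torque",(-(m[2]-.128*f[1])).round(3))
E
python3 st.py
```

```text
t 19.78 yaw 0.1082 turned 0.765 pos angle 0.1152 r 0.128 Ftool [0.1 6.4 1.8] Mtool [-1.17 -0.12 -0.1 ]
hinge torque 0.638 nut torque 0.928
```

>>> apply_moves([
  [0,0.0,-0.0009,0,0.01],
  [0,0.0,-0.0017,0,0.02],
  [0,0.0,-0.0017,0,0.02],
])

```text
t: 20.03
tool_pos: [0.4965, -0.14, 0.242]
tool_rot: [3.137, 0.138, 0.0]
contact_force: [0.6, -7.3, -2.2]
opening: 0.0144
grip_force: 98.7
```

```bash
python3 st.py
```

```text
t 20.03 yaw 0.0879 turned 0.785 pos angle 0.1019 r 0.1281 Ftool [-0.   7.3  2.2] Mtool [-1.19 -0.1   0.06]
hinge torque 0.544 nut torque 0.873
```

>>> apply_moves([
  [0,0.0,-0.0009,0,0.01],
  [0,0.0,-0.0017,0,0.02],
  [0,0.0,-0.0017,0,0.02],
])

```text
t: 20.28
tool_pos: [0.4964, -0.1383, 0.2419]
tool_rot: [3.138, 0.106, 0.0]
contact_force: [1.6, -7.7, -2.3]
opening: 0.0145
grip_force: 98.7
```

```bash
python3 st.py;python3 st.py
```

```text
t 20.28 yaw 0.0675 turned 0.805 pos angle 0.0886 r 0.128 Ftool [1.  7.8 2.3] Mtool [-1.19 -0.14  0.13]
hinge torque 0.511 nut torque 0.86
t 20.28 yaw 0.0675 turned 0.805 pos angle 0.0886 r 0.128 Ftool [1.  7.8 2.3] Mtool [-1.19 -0.14  0.13]
hinge torque 0.511 nut torque 0.86
```

>>> apply_moves([
  [0,0.0,-0.0009,0,0.01],
  [0,0.0,-0.0017,0,0.02],
  [0,0.0,-0.0017,0,0.02],
])

```text
t: 20.53
tool_pos: [0.4963, -0.1366, 0.2419]
tool_rot: [3.139, 0.074, 0.001]
contact_force: [1.0, -6.3, -2.8]
opening: 0.0144
grip_force: 98.7
```

```bash
python3 st.py
```

```text
t 20.53 yaw 0.0472 turned 0.826 pos angle 0.075 r 0.128 Ftool [0.7 6.4 2.8] Mtool [-1.19 -0.08  0.19]
hinge torque 0.338 nut torque 0.625
```

The hinge torque rose to 0.6 and then fell to 0.34, with the hinge point standing still. So the handle has broken over at about 0.07 rad with the nut solid. I stop here and relieve it.

```bash
python3 -c "
from h import *
go(.4971,-.1446,.2419,.1377)
go(.4985,-.1524,.2419,.2)"
```

```text
t 20.53 pos [ 0.4963 -0.1366  0.2419] yaw 0.0472 tilt [ 0.0004 -0.0016] shift [0.0005 0.008  0.0001] roll -0.0905 F [ 1.  -6.3 -2.8] open 0.0144
t 20.53 pos [ 0.4963 -0.1366  0.2419] yaw 0.0472 tilt [ 0.0004 -0.0016] shift [0.0015 0.0159 0.0001] roll -0.1528 F [ 1.  -6.3 -2.8] open 0.0144
```

>>> apply_moves([
  [0,0.0002,0.002,0,-0.025],
  [0,0.0003,0.004,0,-0.045],
  [0,0.0004,0.006,0,-0.068],
  [0,0.0005,0.008,0,-0.09],
  [0,0.0008,0.0107,0,-0.11],
  [0,0.0008,0.0107,0,-0.11],
  [0,0.0008,0.0107,0,-0.11],
])

```text
t: 21.12
tool_pos: [0.4974, -0.1469, 0.2416]
tool_rot: [-3.131, -0.246, 0.001]
contact_force: [-0.2, -2.1, -2.4]
opening: 0.0146
grip_force: 98.8
```

```bash
python3 st.py
```

```text
t 21.12 yaw 0.157 turned 0.716 pos angle 0.1559 r 0.128 Ftool [-0.5  2.1  2.4] Mtool [-0.65 -0.22  0.33]
hinge torque -0.154 nut torque -0.06
```

>>> apply_moves([
  [0,0.0002,0.003,0,-0.02],
  [0,0.0003,0.0056,0,-0.04],
  [0,0.0003,0.0056,0,-0.04],
  [0,0.0003,0.0056,0,-0.04],
])

```text
t: 21.45
tool_pos: [0.4985, -0.1524, 0.2414]
tool_rot: [-3.125, -0.31, 0.001]
contact_force: [-1.7, -2.1, -2.3]
opening: 0.0146
grip_force: 98.8
```

```bash
python3 st.py
```

```text
t 21.45 yaw 0.1978 turned 0.675 pos angle 0.1995 r 0.1279 Ftool [-2.1  1.7  2.3] Mtool [-0.35 -0.34  0.17]
hinge torque -0.032 nut torque 0.044
```

>>> apply_moves([
  [0,-0.001,0.0004,0,0],
  [0,-0.003,0.0006,0,0],
  [0,-0.005,0.0006,0,0],
  [0,-0.007,0.0006,0,0],
  [0,-0.007,0.0006,0,0],
])

```text
t: 21.87
tool_pos: [0.4921, -0.1542, 0.2421]
tool_rot: [-3.126, -0.311, -0.002]
contact_force: [2.5, 0.1, -1.4]
opening: 0.0144
grip_force: 98.7
```

```bash
python3 st.py
```

```text
t 21.87 yaw 0.198 turned 0.675 pos angle 0.2038 r 0.1346 Ftool [2.5 0.4 1.4] Mtool [-0.17  0.29  0.06]
hinge torque -0.026 nut torque -0.007
```

>>> apply_moves([
  [0,-0.003,0,0,0],
  [0,-0.006,0,0,0],
  [0,-0.009,0,0,0],
  [0,-0.014,0,0,0],
  [0,-0.02,0,0,0],
  [0,-0.03,0,0,0],
  [0,-0.045,0,0,0],
  [0,-0.06,0,0,0],
  [0,-0.06,0,0,0],
  [0,-0.06,0,0,0],
])

```text
t: 22.7
tool_pos: [0.4322, -0.1662, 0.2414]
tool_rot: [-3.126, -0.308, 0.0]
contact_force: [0.4, 0.2, -2.2]
opening: 0.0141
grip_force: 98.7
```

```bash
python3 st.py; cat > nutfit.py <<'E'
from h import *
c0=np.array([.6245,-.130]);body=[(.0085*np.cos(a),.0085*np.sin(a)) for a in np.linspace(0,6.28,24)]
p=grab("top",4);w=box(p,[tf((*c0,0),prism(NUT,.058,.072))],5);l,t,r,b=w;im=p["img"][t:b,l:r];o=im[:,:,2]-im[:,:,0]
def g(q):
    B=draw(p,[tf((*q[:2],0),prism(body,.072,.102))],w);top=draw(p,[tf(q,prism(NUT,.072,.072))],w);al=draw(p,[tf(q,prism(NUT,.058,.072))],w)
    top[B>0]=0;sd=al.copy();sd[(B>0)|(top>0)]=0;return lsq(o,[soft(top),soft(sd)])[0]
for a in range(-24,36,4):print(a,round(g((*c0,np.radians(a))),4),end="; ")
E
python3 nutfit.py; python3 -c "
from h import *
go(.43,-.12,.33,.22);go(.524,.117,.33,.22)"
```

```text
t 22.7 yaw 0.1966 turned 0.676 pos angle 0.2019 r 0.1957 Ftool [ 0.4 -0.1  2.2] Mtool [-0.04 -0.15  0.03]
hinge torque -0.041 nut torque -0.045
-24 0.2028; -20 0.1923; -16 0.1682; -12 0.1525; -8 0.127; -4 0.1092; 0 0.0807; 4 0.0637; 8 0.0502; 12 0.0402; 16 0.0397; 20 0.0434; 24 0.0567; 28 0.0755; 32 0.0939; t 22.9 pos [ 0.4335 -0.1662  0.242 ] yaw 0.1981 tilt [ 0.0005 -0.0001] shift [ 0.0057 -0.046  -0.0881] roll -0.0219 F [ 0.3  0.1 -2.5] open 0.0141
t 22.9 pos [ 0.4335 -0.1662  0.242 ] yaw 0.1981 tilt [ 0.0005 -0.0001] shift [ 0.1445 -0.2599 -0.088 ] roll -0.0219 F [ 0.3  0.1 -2.5] open 0.0141
```

>>> apply_moves([
  [0,0,0,-0.03,0],
  [0,0,0,-0.065,0],
  [0,0,0,-0.088,0],
  [0,0.018,-0.033,-0.088,-0.003],
  [0,0.036,-0.065,-0.088,-0.006],
  [0,0.054,-0.097,-0.088,-0.01],
  [0,0.072,-0.13,-0.088,-0.012],
  [0,0.09,-0.162,-0.088,-0.015],
  [0,0.108,-0.195,-0.088,-0.018],
  [0,0.127,-0.228,-0.088,-0.02],
  [0,0.1445,-0.26,-0.088,-0.022],
  [0,0.1445,-0.26,-0.088,-0.022],
])

```text
t: 23.9
tool_pos: [0.5248, 0.1223, 0.3299]
tool_rot: [-3.118, -0.354, -0.002]
contact_force: [-0.3, -0.7, -2.1]
opening: 0.0146
grip_force: 99.0
```

>>> apply_moves([
  [0,0,0,0.04,0],
  [0,0,0,0.08,0],
  [0,0,0,0.11,0],
  [0,0,0,0.125,0],
  [0,0,0,0.13,0],
  [0,0,0,0.13,0],
  [0,0,0,0.13,0],
])

```text
t: 24.48
tool_pos: [0.5245, 0.1172, 0.2007]
tool_rot: [-3.123, -0.345, -0.003]
contact_force: [0.0, -0.7, -2.2]
opening: 0.0144
grip_force: 98.9
```

```bash
python3 -c "
from h import *
go(.524,.117,.186,.22)"
```

```text
t 24.48 pos [0.5245 0.1172 0.2007] yaw 0.2199 tilt [0.0016 0.0002] shift [-0.0005  0.0001  0.0147] roll -0.0001 F [ 0.  -0.7 -2.2] open 0.0144
```

>>> apply_moves([
  [0,0,0,0.006,0],
  [0,0,0,0.01,0],
  [0,0,0,0.013,0],
  [0,0,0,0.0145,0],
  [0,0,0,0.0145,0],
  [0,0,0,0.0145,0],
])

```text
t: 24.98
tool_pos: [0.5241, 0.1172, 0.1861]
tool_rot: [3.123, 0.345, 0.002]
contact_force: [-1.6, 0.1, 3.2]
opening: 0.0145
grip_force: 99.5
```

>>> apply_moves([
  [0.025,0,0,0,0],
  [0.03,0,0,0,0],
  [0.04,0,0,0,0],
  [0.05,0,0,0,0],
  [0.05,0,0,0,0],
  [0.05,0,0,-0.01,0],
  [0.05,0,0,-0.03,0],
  [0.05,0,0,-0.07,0],
  [0.05,0,0,-0.11,0],
  [0.05,0,0,-0.14,0],
  [0.05,0,0,-0.14,0],
])

```text
t: 25.9
tool_pos: [0.5259, 0.1174, 0.3348]
tool_rot: [3.122, 0.345, 0.024]
contact_force: [1.3, 0.2, 1.1]
opening: 0.0501
grip_force: 0.0
```

```bash
python3 - <<'E'
from h import *
go(.3,-.3,.4,.22)
p=grab("side",1);cv2.imwrite('pics/s7.png',cv2.resize(p['img'][100:260,130:340].astype(np.uint8),None,fx=3.8,fy=3.7))
C=cloud(p)
for d in eyes.outline_of('wrench',eyes.get_image('side'))[:4]:
  X=C[d['region']];print(np.round(d['box']),round(d['confidence'],2),np.nanpercentile(X[:,2],[10,50,90]).round(3),np.nanmean(X,0).round(3))
E
```

```text
t 25.9 pos [0.5259 0.1174 0.3348] yaw 0.22 tilt [0.0152 0.0013] shift [-0.3105  0.3582 -0.0691] roll -0.0 F [1.3 0.2 1.1] open 0.0501
[264. 311. 347. 336.] 0.96 [0.005 0.013 0.018] [0.171 0.3   0.012]
[201. 193. 271. 224.] 0.9 [0.007 0.016 0.021] [0.553 0.13  0.015]
[289. 179. 355. 210.] 0.77 [0.    0.011 0.017] [ 0.378 -0.097  0.01 ]
```

View pics/s7.png

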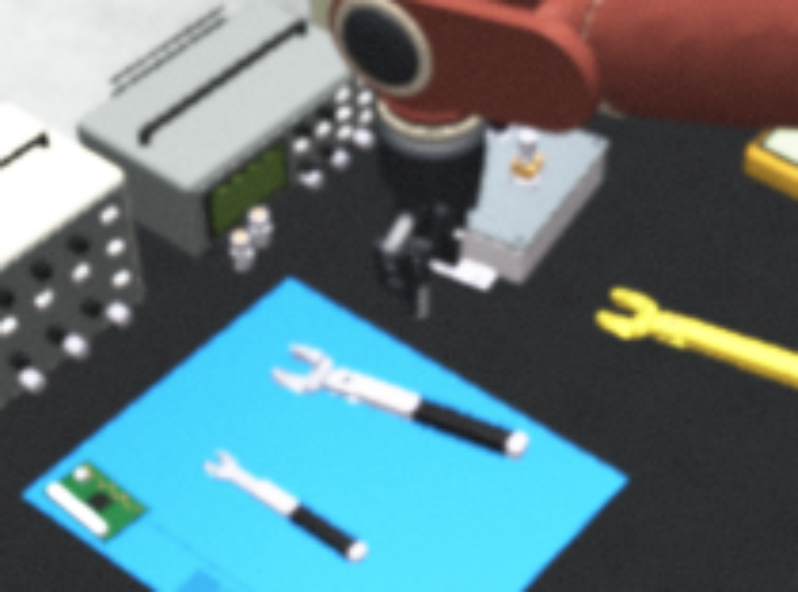

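The wrench lies flat and straight on the mat at crop (400,395), the gripper is clear, and everything else is in place.

```bash
python3 -c "
from station import ctrl
print(ctrl.finish_job())"
```

```text
the job is handed in; nothing more can be done
None
```

The job is handed in: the nut was turned home until the handle clicked at about 0.07 rad of break, and the wrench lies flat on the mat. The judge returned no result, so I can't confirm the pass; breakover and the nut being home were felt in the torque, and an image fit put the nut after withdrawal within about 3° of the expected home angle.

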